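# Set the tenon gauge with its knurled wheel

### The job

On the tenon gauge, roll the knurled wheel under a fingertip until the face of the sliding jaw is level with the gauge mark, the small upright blade beside the jaw, so that it stands within the blade's width. Move the jaw only by rolling the wheel: do not push the jaw or the mark, pick nothing up, and leave everything else on the bench where it stands. Finish with the hand clear.

Things in the scene. Friction and masses are not known exactly. Their poses are not given: they have to be found in the camera images.
- gauge_bed: the tenon gauge, fixed to the bench: a light-wood bed 130 mm (its x, from -50 to +80 mm) by 290 mm (its y), 30 mm high. Origin on the bench under the centre of the wheel; z up; the bed runs from y = -80 to y = +210 mm. The fixed jaw (70 mm wide, top 75 mm above the bench) stands at the +y end with its gap face at y = 155 mm. The grey wheel housing spans x = -26..26 mm, y = -42..42 mm and is 80 mm tall, open on top
- wheel_top (a point): the highest point of the knurled wheel at rest: 100 mm above the bench, over the gauge_bed origin; fixed to the bed (it does not turn)
- thumbwheel: knurled steel wheel, radius 30 mm, 28 mm wide, on a level axle along the bed's x; origin at its centre, 70 mm above the bench at rest. The top 20 mm stand out of the housing. It does not give downward and turns lightly (about 1 N at the rim), so a light press of 3 N or more with the tip is enough to drive it without slipping. Rolling its top toward the fixed jaw (the bed's +y) closes the gap, rolling it back opens the gap; it stays where it is left
- jaw_block: the sliding jaw, dark wood with a steel face, 70 mm (x) by 37 mm (y), top 75 mm above the bench, between the wheel housing and the fixed jaw; origin on the top of the bed. At the start the gap to the fixed jaw is 70 mm; the jaw can close it by up to 49.5 mm. It is geared to the wheel: it moves 15 mm per rad, that is half as far as the wheel's rim
- jaw_edge (a point): point on the edge of the sliding jaw's steel gap face (the face toward the fixed jaw), on the bed's +x flank of the jaw, 40 mm above the bench
- mark (a point): point on the gauge mark: the middle of its 5 mm width, at its end nearest the jaw's flank, 40 mm above the bench; axes as the bed's. The mark is an upright steel blade 5 mm wide along the bed's y and 36 mm long along its x, top 46 mm above the bench, on a small flat metal tab that rides on the +x edge of the bed beside the jaw's path. Its place along the bed differs each time, 12 to 36 mm ahead of the jaw face at the start. The jaw passes it with 2 mm to spare at the side
- tenon_piece: bystander: square light-wood block 45 x 45 x 60 mm with a narrower tongue on top, 95 mm tall in all, standing
- dowel: bystander: light-wood pin, 24 mm across, 65 mm tall, standing
- glue: bystander: white plastic bottle, 54 mm across, 115 mm tall, standing
- marking_gauge: bystander: dark wooden bar 180 mm long with a wooden head 60 mm tall on it
- mallet: bystander: joiner's mallet, head 72 mm across and 100 mm long lying on its side, wooden handle 230 mm
- chair_rail: bystander: curved light-wood rail, about 340 mm long, lying flat, 38 mm high; origin near the middle
- chisel: bystander: hand tool with a wooden handle, 220 mm long, lying
- block_plane: bystander: small steel hand plane 160 x 50 mm, 60 mm high

How it is judged:
By the outcome, as a careful person would: the job done as asked, in the order asked, and still so for the second after the job is handed in, with the robot touching nothing.
It also fails if it takes over 67 s, if anything falls off the work surface, if the arm or the gripper's body presses on something with over 40 N, if the wrist force passes 120 N, or if a joint passes its speed limit or range.

### The arm

A 6-joint arm with a two-finger parallel gripper is mounted at the origin on the work surface. World frame = base frame: x ahead of the robot, y to its left, z up, the work surface at z = 0. Lengths are in mm, angles in rad, forces in N, time in s.
With the tool pointing down it reaches from about 250 to 725 mm from the base axis. Payload 9.7 kg.
Tool frame: the origin (TCP) lies midway between the tips of the shut fingers; the grasp point (between the pads) lies manip.grasp_offset behind it (manip.grasp_offset is the distance from the TCP to the grasp point, in mm); z points along the fingers, y is the line along which they close (so a half turn about z gives the same grasp; the last joint's range is limited). The gripper opens to 85 mm and grips with 20 to 120 N. Pads are 22 mm wide; open, the fingers measure 114 mm over their backs; the gripper's body (76 mm by 85 mm) begins 54 mm behind the grasp point. The pads swing forward as they close: fully open they stand 13 mm farther back than shut.
Start: joints at [-1.219, 0.087, 0.176, 1.66, 0, 1.571], TCP at [189.521, -516.313, 231.284] pointing down, gripper open.
Joint ranges: [-3.13, 3.13], [-0.85, 1.81], [-1.15, 1.24], [-2.2, 2.28], [-1.44, 1.52], [-3.14, 3.14]. Speed limits (rad/s): [2.22, 2.22, 2.57, 3.14, 3.14, 3.14].

### API

Orientations are given as a unit quaternion [w, x, y, z].
In Python, from plant import manip, jaws, readout, viewer gives the robot as it stands. Calls block until the motion is done:
- manip.move_to(position, orientation): joint-space move of the TCP to a pose.
- manip.servo_line(position, rot=None, speed=150, force_limit=None): straight line of the TCP; rot=None keeps the orientation; speed is the mean speed in mm/s. With force_limit (N) it stops when the force on the tool has changed by that much, and returns True; else False.
- manip.move_j(angles): joint-space move.
- jaws.set_gripper(opening): finger opening in mm; the grip force is fixed at half the most; returns when the fingers have stopped.
- manip.hold(seconds).
- manip.ik(position, orientation): joint angles nearest the present ones, or None.
- readout.state(): the state.
- viewer.snapshot(name): name is "scene" or "side" or "wrist"; returns a dict with "frame" (384x512x3 uint8, red, green, blue), "range_z" (384x512 float32, mm along the optical axis (not along the pixel's ray), 0 where there is no reading), "K" (3x3 intrinsics, pixels), "R" (3x3) and "t" (3): a world point X has camera coordinates R X + t. Camera axes: x right, y down, z forward; pixel columns grow to the right and rows downward; lengths in mm; the calibration is good to about 2 mm. The wrist camera is an equidistant fisheye: a pixel r from the principal point sees the ray r / f radians off the axis. A picture is of the moment at which its call begins.
A pose or a line that the arm cannot do raises manip.MotionError and nothing moves.
- manip.finish_job(): hands the job in; it is judged then, once.
The state is a dict: "t": time; "joint_positions": joint angles; "joint_velocities": joint speeds; "joint_efforts": joint torques, N m; "tcp_pos": TCP position; "tcp_rot": TCP orientation; "wrist_force": force on the tool from outside, world axes, zero at the start; "torque": the same for the moment, N m; "width": finger opening in mm; "grip_force": force on a finger pad.
Only numpy, scipy, OpenCV 4.12 (cv2) and the standard library are available. Lean on these libraries where they do the work, as an engineer would, in place of code of your own. Each camera call takes 0.05 s, during which the arm holds its last target. There are 200 camera calls.

## Working session

There is one attempt and no reset: what is moved stays moved. The work goes in short steps, each a Python script; the robot and the scene stay as the last script left them, time stands still between calls to the robot, and variables do not carry over. Pictures are saved under pics/ and viewed, at most 10 in all, crops included, and the job is handed in when it is done.

```bash
mkdir -p pics
python3 - <<'E'
from plant import manip,jaws,readout,viewer
import cv2,numpy as np,pickle
for n in("scene","side"):
    s=viewer.snapshot(n); pickle.dump(s,open(f"pics/{n}0.pkl","wb"))
    cv2.imwrite(f"pics/{n}0.png",cv2.resize(s["frame"][:,:,::-1],(768,576)))
    print(n,s["K"].tolist(),(-s["R"].T@s["t"]).round(),s["R"][2].round(2))
print(readout.state(),manip.grasp_offset)
E
```

```text
scene [[352.60576322605306, 0.0, 250.734138411114], [0.0, 352.60576322605306, 194.76812813975968], [0.0, 0.0, 1.0]] [1288. -264.  713.] [-0.74  0.29 -0.61]
side [[362.427733025454, 0.0, 261.8666364910788], [0.0, 362.427733025454, 195.14076487254513], [0.0, 0.0, 1.0]] [ 424. -773.  888.] [ 0.08  0.7  -0.71]
{'t': 0.1, 'joint_positions': array([-1.21899964e+00,  8.74480025e-02,  1.75219670e-01,  1.65978310e+00,
       -4.95760022e-06,  1.57077234e+00]), 'joint_velocities': array([-0.00096274, -0.00141806,  0.00087928, -0.00017344, -0.00058981,
       -0.00018727]), 'joint_efforts': array([-6.02028613e-04, -5.21561980e+01,  4.65652657e+01,  1.59312773e-02,
       -3.73965946e-06, -4.30773412e-05]), 'tcp_pos': array([ 189.45388049, -516.13449749,  230.63358676]), 'tcp_rot': array([-5.97743510e-04,  9.84567452e-01,  1.75004468e-01, -1.08750304e-04]), 'wrist_force': array([0.55080748, 0.43870504, 1.73517405]), 'torque': array([-0.03402002, -0.03442745, -0.0049269 ]), 'grip_force': 0.0, 'width': 85.29153802395163} 18.700000000000003
```

View pics/scene0.png

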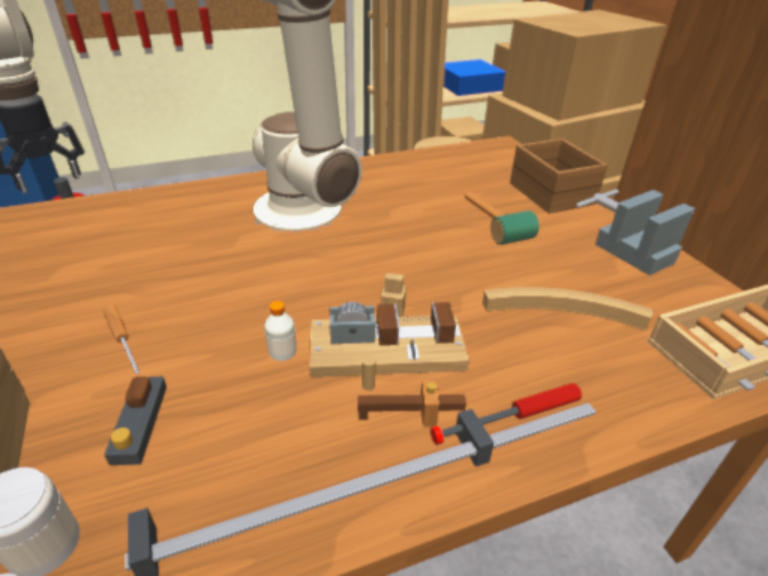

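View pics/side0.png

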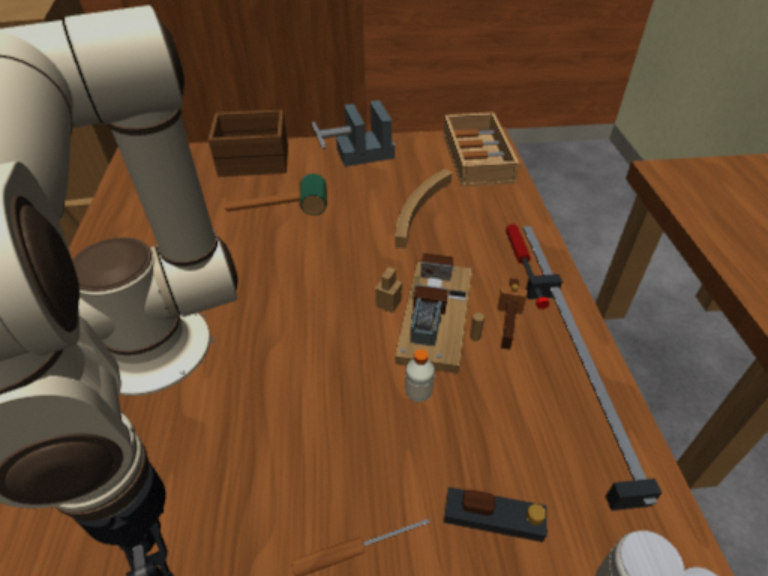

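The scene view shows the gauge at about (388,340) of 768x576. The wheel is at (351,310), the sliding jaw at (388,322), the mark at (413,350) and the fixed jaw at (443,322). In the side view the gauge is at about (435,315), with the glue bottle just in front at (420,375).

```bash
cat > h.py <<'E'
import numpy as np,cv2
def cloud(s):
    v,u=np.indices(s["range_z"].shape); d=s["range_z"]; K=s["K"]
    c=np.stack([(u-K[0,2])/K[0,0]*d,(v-K[1,2])/K[1,1]*d,d],-1)
    X=(c-s["t"])@s["R"]; X[d<=0]=np.nan; return X
def ray(s,u,v,z):
    K=s["K"]; r=s["R"].T@np.array([(u-K[0,2])/K[0,0],(v-K[1,2])/K[1,1],1]); o=-s["R"].T@s["t"]
    return o+r*(z-o[2])/r[2]
E
python3 - <<'E'
import pickle,numpy as np,cv2
from h import *
S=pickle.load(open("pics/scene0.pkl","rb"));D=pickle.load(open("pics/side0.pkl","rb"))
print("wheel",ray(S,351/1.5,303/1.5,100).round())
for n,s,(u0,u1,v0,v1) in(("scene",S,(195,325,180,262)),("side",D,(255,325,160,255))):
    X=cloud(s); m=(abs(X[...,2]-30)<5); k=np.zeros_like(m);k[v0:v1,u0:u1]=1; m&=k
    n_,l,st,_=cv2.connectedComponentsWithStats(m.astype(np.uint8)); 
    m=l==1+st[1:,4].argmax()
    P=X[m][:,:2].astype(np.float32); r=cv2.minAreaRect(P); print(n,r,cv2.boxPoints(r).round().tolist(),len(P))
for s,pts in((S,[(310,366),(466,358),(315,321)]),(D,[(398,360),(458,366),(471,267)])):
    for p in pts: print(ray(s,p[0]/1.5,p[1]/1.5,30).round())
E
```

```text
wheel [564. -31. 100.]
scene ((606.1630859375, 24.4031982421875), (290.28302001953125, 134.46949768066406), 73.78712463378906) [[501.0, -96.0], [630.0, -134.0], [711.0, 145.0], [582.0, 183.0]] 2161
side ((603.563720703125, 20.846481323242188), (290.7464599609375, 129.7277374267578), 73.27701568603516) [[500.0, -100.0], [624.0, -137.0], [708.0, 141.0], [583.0, 179.0]] 1552
[ 627. -130.   30.]
[704. 142.  30.]
[511. -89.  30.]
[ 507. -110.   30.]
[ 623. -137.   30.]
[708. 144.  30.]
```

```bash
cat >> h.py <<'E'
YAW=np.radians(73.5); ey=np.array([np.cos(YAW),np.sin(YAW),0]); ex=np.array([ey[1],-ey[0],0]); O=np.array([572,-35.4,0])
Q=[0,np.cos(YAW/2),np.sin(YAW/2),0]
def W(x,y,z): return O+x*ex+y*ey+[0,0,z]
def fray(s,u,v,z):
    K=s["K"]; d=np.array([(u-K[0,2]),(v-K[1,2])])/K[0,0]; th=np.hypot(*d)
    c=np.r_[d/max(th,1e-9)*np.sin(th),np.cos(th)]; r=s["R"].T@c; o=-s["R"].T@s["t"]; return o+r*(z-o[2])/r[2]
def bed(P): d=np.asarray(P)-O; return np.array([d@ex,d@ey,d[2]])
def fproj(s,P):
    c=s["R"]@P+s["t"]; r=np.hypot(c[0],c[1]); th=np.arctan2(r,c[2]); return s["K"][:2,2]+s["K"][0,0]*th*c[:2]/r
E
python3 - <<'E'
from plant import manip,jaws,readout,viewer
from h import *
import pickle
jaws.set_gripper(0)
manip.move_to(W(0,40,220),Q)
s=viewer.snapshot("wrist"); pickle.dump(s,open("pics/w1.pkl","wb"))
cv2.imwrite("pics/w1.png",cv2.resize(s["frame"][:,:,::-1],(768,576)))
st=readout.state(); print(st["t"],st["tcp_pos"],st["joint_positions"],st["wrist_force"],st["width"])
c=-s["R"].T@s["t"]; print("cam",bed(c),s["R"][2],s["K"][0])
E
```

```text
3.2417 [583.34510294   2.08464285 220.05958812] [ 3.63354022e-03  1.64243160e-01  2.39322985e-01  1.64580754e+00
 -1.22716269e-04  1.86374747e+00] [-0.11845211  0.91439907  0.2045924 ] 0.3006120440053779
cam [  0.61710689 115.85522578 362.57635571] [-0.0854609  -0.2876331  -0.95392014] [297.31863964   0.         252.19068056]
```

View pics/w1.png

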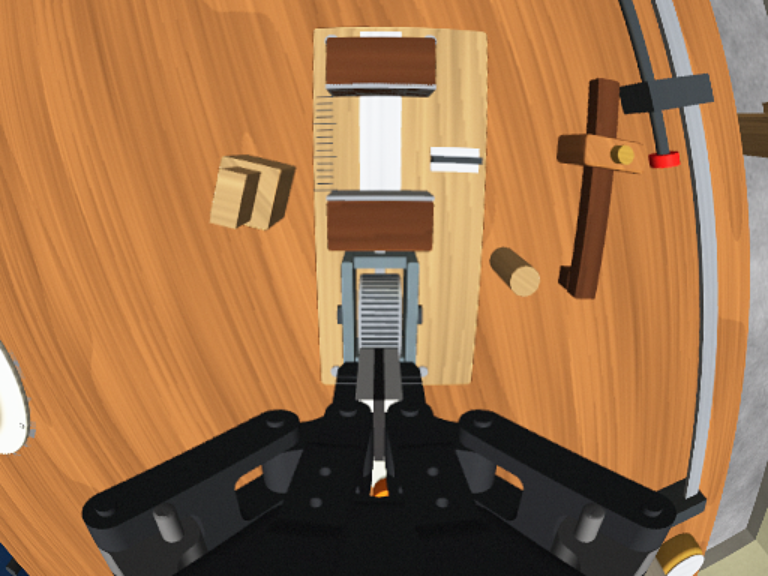

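The wrist view shows the jaw face edge at about row 193, columns 330–433, and the dark mark blade on its white tab at (456,160). The fixed jaw's gap face is at about row 90, and the wheel is at (380,310).

Run:
```python
from h import *
import pickle
s=pickle.load(open("pics/w1.pkl","rb")); g=cv2.cvtColor(s["frame"],cv2.COLOR_RGB2GRAY)
print("blade cols",g[96:120,[294,300,306,312]].T.tolist())
print("jaw",g[120:142,[226,235,275,284]].T.tolist())
print("fix",g[52:70,[226,235,275,284]].T.tolist())
for n,u,v,z in(("blade",304,106.5,46),("jaw",284,128,75),("jawL",222,128,75),("fix",284,60,75),("fixL",222,60,75),("bedcornerTL",209.5,19,30),("TR",324.5,21.5,30),("wheelL",240,206,98),("wheelR",267,206,98),("hous-y",-1,-1,0)): print(n,bed(fray(s,u,v,z)).round(1))
cv2.imwrite("pics/w1c.png",cv2.resize(s["frame"][15:175,200:340,::-1],None,fx=3.6,fy=3.6,interpolation=cv2.INTER_CUBIC))
```

```text
blade cols [[181, 179, 246, 244, 244, 246, 250, 227, 84, 73, 75, 64, 171, 252, 247, 245, 246, 243, 206, 173, 177, 177, 177, 177], [192, 188, 239, 245, 244, 246, 249, 246, 151, 67, 73, 66, 158, 248, 248, 246, 246, 246, 223, 191, 194, 194, 195, 196], [184, 183, 228, 245, 244, 247, 248, 254, 172, 66, 76, 72, 95, 237, 249, 246, 246, 247, 239, 190, 192, 194, 195, 194], [201, 201, 214, 245, 244, 245, 248, 253, 197, 64, 76, 74, 87, 207, 251, 246, 245, 247, 243, 195, 195, 197, 196, 197]]
jaw [[187, 187, 185, 187, 185, 189, 157, 90, 78, 78, 119, 184, 199, 127, 82, 78, 75, 73, 71, 74, 73, 72], [187, 187, 190, 188, 191, 191, 150, 86, 78, 75, 124, 186, 195, 158, 81, 71, 69, 67, 72, 72, 76, 74], [198, 200, 200, 200, 201, 204, 180, 108, 78, 76, 125, 186, 197, 161, 78, 67, 70, 71, 72, 71, 72, 73], [199, 201, 200, 200, 199, 202, 182, 114, 75, 79, 96, 173, 194, 165, 91, 72, 70, 70, 72, 73, 72, 73]]
fix [[79, 80, 81, 72, 139, 195, 174, 55, 50, 41, 44, 35, 132, 195, 189, 189, 189, 189], [76, 75, 70, 113, 197, 195, 164, 35, 50, 34, 21, 63, 154, 195, 190, 190, 188, 189], [76, 74, 70, 77, 177, 195, 202, 22, 41, 64, 36, 41, 106, 188, 184, 183, 184, 183], [75, 75, 72, 61, 165, 173, 200, 91, 59, 50, 56, 45, 75, 208, 200, 199, 199, 198]]
blade [ 55.6 110.   46. ]
jaw [31.4 89.1 75. ]
jawL [-28.6  89.1  75. ]
fix [ 30.8 155.4  75. ]
fixL [-28.  155.4  75. ]
bedcornerTL [-46.5 210.4  30. ]
TR [ 81.6 209.7  30. ]
wheelL [-11.   17.5  98. ]
wheelR [14.6 17.5 98. ]
hous-y [-408.9  327.5    0. ]
```

View pics/w1c.png

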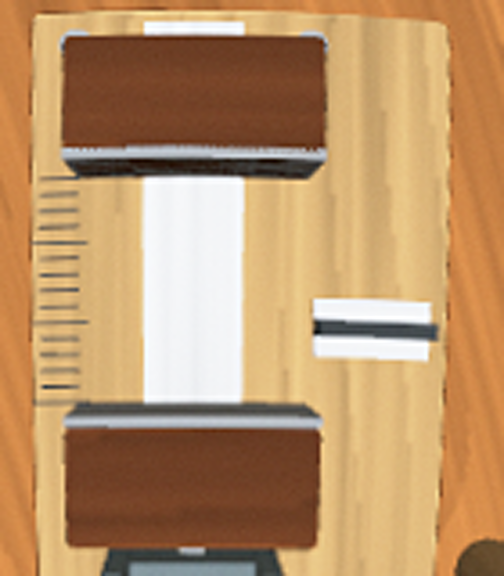

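The crop shows the jaw's front face as a dark strip with the bright top edge starting at about row 130 (full-image pixels). The blade centre is at row 106. The fixed jaw and the sliding jaw both read 2 mm too far along y, so I shift the origin. The jaw needs to advance about 23.4 mm, which is about 47 mm at the rim. I'll make a trial stroke first.

```bash
cat >> h.py <<'E'
O=O+1.7*ex+2*ey
def stroke(y0,y1,press=6,extra=0.5):
    from plant import manip,readout
    manip.servo_line(W(0,y0,106),speed=120)
    hit=manip.servo_line(W(0,y0,94),speed=15,force_limit=press)
    p=readout.state(); z=p["tcp_pos"][2]-extra
    print("hit",hit,bed(p["tcp_pos"]).round(2),p["wrist_force"].round(1),round(p["t"],1))
    for y in np.linspace(y0,y1,3)[1:]:
        manip.servo_line(W(0,y,z),speed=25); p=readout.state(); print(bed(p["tcp_pos"]).round(2),p["wrist_force"].round(1))
    manip.servo_line(W(0,y1,108),speed=60)
def look(name):
    from plant import viewer
    import pickle
    s=viewer.snapshot("wrist"); pickle.dump(s,open(f"pics/{name}.pkl","wb")); return s
E
python3 - <<'E'
from h import *
from plant import manip,readout
manip.move_to(W(0,-9,115),Q); print(readout.state()["wrist_force"].round(1))
stroke(-9,9)
manip.move_to(W(0,40,220),Q); s=look("w2"); print(readout.state()["t"])
g=cv2.cvtColor(s["frame"],cv2.COLOR_RGB2GRAY)
print(g[100:140,[235,275]].T.tolist())
E
```

```text
[ 0.2 -0.   0.9]
hit True [ 0.15 -8.91 99.91] [-0.2 -1.2  5.7] 4.5
[ 0.22  0.32 99.98] [-0.4  0.4  6. ]
[ 0.22  9.37 99.83] [-1.2  2.2  5.9]
6.4417
[[193, 193, 191, 193, 191, 191, 191, 191, 189, 190, 190, 191, 191, 189, 190, 189, 191, 189, 190, 192, 181, 117, 75, 74, 150, 196, 196, 139, 74, 68, 68, 72, 71, 72, 77, 77, 76, 74, 77, 75], [195, 195, 194, 193, 191, 192, 192, 192, 190, 192, 191, 192, 191, 192, 192, 190, 192, 194, 192, 193, 193, 153, 75, 78, 124, 183, 199, 156, 89, 67, 70, 70, 71, 74, 73, 74, 73, 77, 77, 75]]
```

```bash
cat >> h.py <<'E'
def jawface(s):
    g=cv2.cvtColor(s["frame"],cv2.COLOR_RGB2GRAY).astype(float); out=[]
    for u in range(226,284,6):           # last brightness rise (dark face -> bright steel top) before the dark wood
        c=g[70:145,u]; k=np.array([c[i+1:i+3].mean()-c[i-3:i-1].mean() if 3<=i<72 else 0 for i in range(75)])
        i=k[25:].argmax()+25; w=np.clip(k[i-1:i+2],0,None)
        out.append(bed(fray(s,u,70+i+(w*[-1,0,1]).sum()/w.sum(),75))[1])
    return np.median(out).round(2),np.std(out).round(2)
E
python3 - <<'E'
from h import *
import pickle
for n in("w1","w2"):
    s=pickle.load(open(f"pics/{n}.pkl","rb")); print(n,jawface(s))
    g=cv2.cvtColor(s["frame"],cv2.COLOR_RGB2GRAY).astype(int)
    for u in (296,304,312):
        lo,hi=(95,118); c=g[lo:hi,u]; r=np.where(c<130)[0]+lo; print(u,r.min(),r.max(),bed(fray(s,u,(r.min()+r.max())/2,46)).round(2))
E
```

```text
w1 (np.float64(84.42), np.float64(0.18))
296 105 107 [ 45.26 108.25  46.  ]
304 105 108 [ 53.89 107.97  46.  ]
312 105 108 [ 62.58 108.27  46.  ]
w2 (np.float64(93.34), np.float64(0.12))
296 107 111 [ 47.14 108.27  46.  ]
304 108 111 [ 55.79 107.99  46.  ]
312 108 111 [ 64.51 108.29  46.  ]
```

The stroke drove the jaw about 9 mm, so it doesn't slip. About 14 mm remains, or 28 mm at the rim.

Run:
```python
from h import *
from plant import manip,readout
manip.move_to(W(0,-7,115),Q)
stroke(-7,7); stroke(-7,7)
manip.move_to(W(0,40,220),Q); s=look("w3"); print(readout.state()["t"],jawface(s))
c=s["frame"][80:140,200:330,::-1]
cv2.imwrite("pics/w3c.png",cv2.resize(c,None,fx=6,fy=6,interpolation=cv2.INTER_CUBIC))
```

```text
hit True [ 0.12 -6.95 99.96] [-0.4 -0.3  4.3] 7.7
[ 0.18  0.41 99.97] [-1.3  1.4  6.3]
[ 0.19  7.48 99.92] [-0.3  1.7  5.9]
hit True [ 5.000e-02 -6.790e+00  9.998e+01] [0.2 0.4 4.9] 9.7
[ 0.11  0.52 99.94] [-1.4  0.2  6. ]
[ 0.14  7.6  99.9 ] [-0.4  1.4  6.3]
11.4167 (np.float64(78.2), np.float64(12.08))
```

View pics/w3c.png

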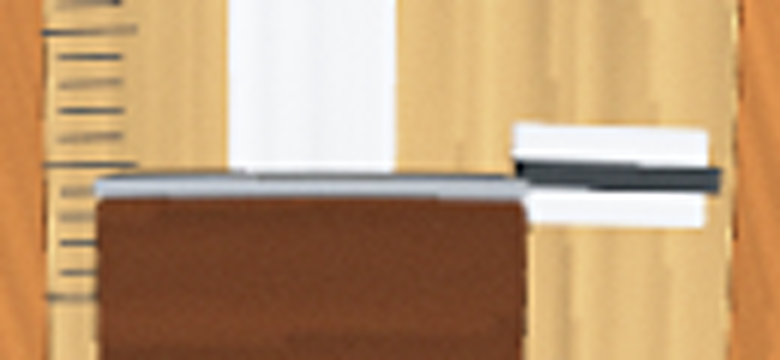

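The crop shows the jaw's front edge at about row 177, level with the blade, which spans rows 162–189. I'll check this with numbers from a camera position directly above the mark, where there is no parallax along y.

Run:
```python
from h import *
import pickle
from plant import manip,readout
def rep(s):
    g=cv2.cvtColor(s["frame"],cv2.COLOR_RGB2GRAY).astype(int)
    v=int(fproj(s,W(20,108,75))[1])
    print("cam y",bed(-s["R"].T@s["t"]).round(1),"v0",v-7)
    for x in(-25,25): 
        u=int(fproj(s,W(x,108,75))[0]); print("jaw",u,g[v-7:v+8,u].tolist(),[bed(fray(s,u,q,75))[1].round(1) for q in(v-2,v,v+2)])
    for x in(45,55):
        u,vb=fproj(s,W(x,108,46)).astype(int); print("mark",u,vb-7,g[vb-7:vb+8,u].tolist(),[bed(fray(s,u,q,46))[1].round(1) for q in(vb-2,vb,vb+2)])
rep(pickle.load(open("pics/w3.pkl","rb")))
manip.servo_line(W(0,28,220)); manip.hold(.3); rep(look("w4")); print(readout.state()["t"])
```

```text
cam y [  0.4 116.9 362.8] v0 102
jaw 225 [187, 186, 188, 187, 189, 186, 143, 124, 195, 197, 137, 73, 76, 75, 73] [np.float64(110.6), np.float64(108.6), np.float64(106.7)]
jaw 277 [195, 191, 187, 189, 187, 192, 164, 111, 182, 195, 170, 101, 71, 70, 72] [np.float64(110.6), np.float64(108.6), np.float64(106.7)]
mark 294 102 [245, 245, 247, 252, 208, 92, 73, 75, 76, 169, 252, 247, 245, 246, 243] [np.float64(110.3), np.float64(108.2), np.float64(106.1)]
mark 303 102 [245, 246, 247, 250, 239, 120, 72, 78, 76, 60, 255, 249, 246, 245, 245] [np.float64(110.6), np.float64(108.5), np.float64(106.3)]
cam y [3.000e-01 1.048e+02 3.624e+02] v0 90
jaw 225 [189, 189, 187, 189, 188, 187, 187, 190, 192, 175, 118, 75, 75, 74, 73] [np.float64(110.1), np.float64(108.1), np.float64(106.2)]
jaw 278 [193, 194, 192, 188, 191, 190, 191, 192, 191, 195, 142, 62, 72, 71, 71] [np.float64(110.1), np.float64(108.1), np.float64(106.2)]
mark 294 90 [246, 244, 245, 247, 251, 214, 85, 72, 73, 73, 199, 250, 246, 245, 246] [np.float64(111.0), np.float64(108.9), np.float64(106.7)]
mark 304 91 [246, 245, 247, 250, 250, 108, 70, 75, 67, 159, 250, 247, 246, 245, 247] [np.float64(110.3), np.float64(108.2), np.float64(106.0)]
12.0167
```

Jaw face at about 108.4 mm and mark centre at about 108.4 mm, well inside the ±2.5 mm blade width.

Run:
```python
from plant import manip
print(manip.finish_job())
```

```text
the job is handed in; nothing more can be done
None
```

I rolled the wheel in three light strokes (about 6 N); the jaw face measures level with the gauge mark to within about 0.5 mm, the hand is clear above, and the job was handed in at about 12 s.

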